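# Seat the bat on the potter's wheel

## Task

The square bat with the freshly made pot on it has been put down on the potter's wheel a little off its place, so it lies tilted on top of the wheel head's two pins. Push the bat sideways, without picking it up, until both its holes drop over the two pins and it lies flat on the wheel head. Do not touch the pot, which must stay standing in the middle of the bat, and leave the other things where they are.

Things in the scene. Friction and masses are not known exactly. Their poses are not given: they have to be found in the camera images.
- wheel: casing of the table-top potter's wheel, a fixed grey box 300 x 400 mm; origin under its centre, on the table; its flat top is 85 mm above the table. It does not move.
- head: round aluminium wheel head, 250 mm across, 12 mm thick, level, braked so that it does not turn. Origin at the centre of its top face, 140 mm above the table; z up; x along the line through its two pins, which stand at x = +75 and -75 mm. Two black ink marks on the rim, top and side, lie on that line, outside the pins.
- pin_a (a point): top of the bat pin at head x = +75 mm: a fixed steel pin, 10 mm across with a domed top, 8 mm high above the head. Hidden under the bat at the start.
- pin_b (a point): top of the bat pin at head x = -75 mm, alike. Hidden under the bat at the start.
- bat: loose square brown board, 200 x 200 x 12 mm, 0.25 to 0.5 kg, two 13 mm holes through it at x = +75 and -75 mm. Origin at the centre of its underside, z up. At the start it lies on the pins, off home by 16 to 32 mm along head +y and up to 12 mm along x, yaw within 0.15 rad, sloping 4 degrees, its +y edge down on the head. Home: flat, origin on the head's origin. Slides sideways at 2 to 8 N.
- hole_a (a point): centre of the lower mouth of the hole at bat x = +75 mm, on the bat's underside; it belongs over pin a
- hole_b (a point): centre of the lower mouth of the hole at bat x = -75 mm, on the bat's underside; it belongs over pin b
- pot: small round leather-hard clay pot, 80 mm across at its widest and 48 mm high, standing loose near the middle of the bat (within about 8 mm); origin under its centre. It rides along with the bat.
- rib: flat wooden rib 95 x 32 x 6 mm, lying on the wheel casing beside the head; bystander; origin at the centre of its underside
- trimmer: wooden-handled loop trimming tool, 141 mm long, 12 mm thick, lying on the wheel casing on the other side of the head; bystander; origin at the centre of its underside
- box_a: round lidded clay box, 84 mm across, 75 mm high, on the table; bystander; origin at the centre of its underside
- box_b: round lidded clay box, 76 mm across, 66 mm high, on the table; bystander; origin at the centre of its underside
- dish_a: shallow round clay dish, 124 mm across, 26 mm high, on the table; bystander; origin at the centre of its underside
- dish_b: shallow round clay dish, 108 mm across, 26 mm high, on the table; bystander; origin at the centre of its underside
Things that resemble listed ones, but are neither listed nor needed, are in the scene too. What is shaped like the pot but black is not meant.

How it is judged:
At the end, for the whole second after the job is handed in: The bat lies flat on the wheel head, at rest: both holes over their pins (hole centres within 5 mm of the pins' axes and at most 2.5 mm above the head, bat centre within 4 mm of the head's, slope under 0.015 rad); the pot stands upright and at rest on the bat, within 30 mm of its centre (horizontal distance between bat and head below 0.004 m and horizontal distance between hole_a and pin_a below 0.005 m and horizontal distance between hole_b and pin_b below 0.005 m and z of each of hole_a, hole_b in the frame of head below 0.0025 m and angle between bat's own z axis and vertical below 0.015 rad and linear speed of each of bat, pot below 0.01 m/s and angle between pot's own z axis and vertical below 0.05 rad and horizontal distance between pot and bat below 0.03 m and z of pot in the frame of bat between 0.009 and 0.015 m); the robot touches nothing.
It fails at once if the bat is lifted (its centre more than 15 mm above the wheel head; at the start it is about 8 mm) or tipped up (slope over 0.14 rad) (z of bat in the frame of head above 0.015 m or angle between bat's own z axis and vertical above 0.14 rad).
It fails at once if the pot is touched by the robot (contact force between any of the fingers, the arm and pot above 0.3 N).
It fails at once if the pot leaves the bat or tips (z of pot in the frame of bat above 0.03 m or angle between pot's own z axis and vertical above 0.35 rad).
It fails at once if another thing is moved by more than 30 mm (distance of any of rib, trimmer, box_a, box_b, dish_a, dish_b from where it was at the start of the episode above 0.03 m).
It also fails if it takes over 58 s, if anything falls off the work surface, if the arm or the gripper's body presses on something with over 40 N, if the wrist force passes 120 N, or if a joint passes its speed limit or range.

## Robot

A 6-joint arm with a two-finger parallel gripper is mounted at the origin on the work surface. World frame = base frame: x ahead of the robot, y to its left, z up, the work surface at z = 0. Lengths are in m, angles in rad, forces in N, time in s.
With the tool pointing down it reaches from about 0.25 to 0.725 m from the base axis. Payload 4 kg.
Tool frame: the origin (TCP) lies at the very end of the fingers, on their centre line; the grasp point (between the pads) lies 19 mm behind it (bot.pinch_z is the distance from the TCP to the grasp point, in m); z points along the fingers, x is the direction in which the jaws open and shut, and the axes are right-handed (so a half turn about z gives the same grasp; the last joint's range is limited). The gripper opens to 85 mm and grips with 20 to 120 N. Pads are 22 mm wide; open, the fingers measure 114 mm over their backs; the gripper's body (76 mm by 85 mm) begins 54 mm behind the grasp point. The pads swing forward as they close: fully open they stand 13 mm farther back than shut.
Start: joints at [-1.31, 0.241, 0.005, 1.335, 0, 1.571], TCP at [0.129, -0.483, 0.231] pointing down, gripper open.
Joint ranges: [-2.72, 2.72], [-1.05, 1.87], [-1.09, 1.28], [-1.99, 2.15], [-1.42, 1.44], [-3.14, 3.14]. Speed limits (rad/s): [2.79, 2.79, 3.14, 3.14, 3.14, 3.14].

## Interface

Orientations are given as a unit quaternion [x, y, z, w].
In Python, from workcell import bot gives the robot as it stands. The module is installed in compiled form; this text tells all that it offers.
- The arm moves only by the shell command python3 -m inch 'ROWS'. ROWS is JSON, a list of rows, each a list of 7 numbers: the shift along the tool's x, y, z scaled (see below), then the turn, a rotation vector about the tool's x, y, z scaled (see below), then the gripper command: -1 is fully open, 1 is shut, values between are in proportion. In form: [[x, y, z, wx, wy, wz, gripper], ...]. A call has exactly 8 rows; each row shifts and turns the commanded pose from where the row before left it, along the tool's axes as they then stand; what a row does not reach is not made up. The controller multiplies each number of a shift by 2.5 cm and each number of a turn by 180 degrees. A row lasts 1/10 s, in which the tool goes at most 50 mm and 8.59 degrees, less where a joint would pass 70% of its speed; a pose out of reach is approached as far as the arm can. A call with a number of a shift or a turn outside -1 to 1 is refused whole. A call with a gripper value outside its range is refused whole. The fingers move at their own pace and stop on an object; the grip force is fixed at half the most. Time passes only in rows, so rows that do not move let the fingers close, or fill a call up. It gives the time, the measured TCP pose, the force and the opening at its end, in the units of the state.
- bot.get_obs(): the state, without advancing time (a new reading comes with each control period).
- bot.camera(name): name is "scene" or "top" or "wrist"; returns (picture, depth): 480x640x3 uint8, blue, green, red; 480x640 float32, m along the optical axis (not along the pixel's ray), 0 where there is no reading.
- bot.get_calibration(name): a dict with "vfov" (degrees; the focal length in pixels is half the picture's height over the tangent of half this angle, whatever the lens; pixels are square), "cx", "cy" (the principal point, pixels), "R" (3x3) and "t" (3): a world point X has camera coordinates R X + t. Camera axes: x right, y down, z forward; pixel columns grow to the right and rows downward; lengths in m; the calibration is good to about 2 mm. A picture is of the moment at which its call begins: read the wrist's pose just before it. get_calibration takes no time and is no camera call; for the wrist camera it gives the pose at the moment of the call.
- bot.job_done(): hands the job in, once; it reports no verdict.
The state is a dict: "clock": time; "joint_pos": joint angles; "joint_vel": joint speeds; "tau": joint torques, N m; "eef_pos": TCP position; "tool_rot": TCP orientation; "ft_force": force on the tool from outside, world axes, zero at the start; "ft_torque": the same for the moment, N m; "grip_width": finger opening in m.
Only numpy, scipy, OpenCV 4.12 (cv2) and the standard library are available. Lean on these libraries where they do the work, as an engineer would, in place of code of your own. Each camera call takes 0.05 s, during which the arm holds its last target.

## Working session

There is one attempt and no reset: what is moved stays moved. The work goes in short steps, Python scripts to look and compute and a shell command to move; the robot and the scene stay as the last step left them, time stands still between calls to the robot, and variables do not carry over. Pictures are saved under pics/ and viewed, and the job is handed in when it is done.

```bash
mkdir -p pics; ls; cat > h.py <<'E'
import numpy as np, cv2
from workcell import bot
def K(c):
    f=240/np.tan(np.radians(c['vfov'])/2); return f
def ray(c,u,v):
    f=K(c); d=np.array([(u-c['cx'])/f,(v-c['cy'])/f,1.]); R=np.array(c['R']);t=np.array(c['t'])
    return -R.T@t, R.T@d
def onz(c,u,v,z):
    o,d=ray(c,u,v); return o+d*(z-o[2])/d[2]
def proj(c,X):
    p=np.array(c['R'])@np.array(X)+np.array(c['t']); return K(c)*p[0]/p[2]+c['cx'],K(c)*p[1]/p[2]+c['cy']
def pt(c,u,v,dep):
    o,d=ray(c,u,v); return o+d*dep
E
python3 - <<'E'
from h import *
print(bot.get_obs())
for n in ['scene','top','wrist']:
    c=bot.get_calibration(n); p,d=bot.camera(n); print(n,c); cv2.imwrite(f'pics/{n}0.png',p); np.savez(f'{n}0.npz',p=p,d=d,**{k:np.array(v) for k,v in c.items() if k in('R','t','vfov','cx','cy')})
E
```

```text
pics
{'clock': 0.0, 'joint_pos': array([-1.30998556e+00,  2.41417598e-01,  3.70646795e-03,  1.33521727e+00,
        4.15417766e-05,  1.57079667e+00]), 'joint_vel': array([ 8.52036187e-06, -6.68540323e-04, -1.37869832e-03, -3.44392919e-04,
        5.77799474e-04,  9.85337065e-04]), 'tau': array([ 6.16362158e-04, -3.72319508e+01,  2.52408135e+01,  1.72043924e-02,
       -1.50439078e-04,  4.82794476e-06]), 'eef_pos': array([ 0.12877703, -0.48246111,  0.23040389]), 'tool_rot': array([ 7.93051757e-01, -6.09153325e-01, -8.32770359e-04, -6.65852269e-04]), 'ft_force': array([-0.13108996,  0.24982608,  0.03400651]), 'ft_torque': array([-0.04067627,  0.0618721 ,  0.01363829]), 'grip_width': 0.08521130086172386}
scene {'vfov': 46.9564751034456, 'cx': 310.6759564836489, 'cy': 239.49709179152873, 'R': array([[ 0.89873159,  0.43843144,  0.00770685],
       [ 0.30964339, -0.62209089, -0.71911327],
       [-0.31048751,  0.64867619, -0.69485014]]), 't': array([-0.4455133 , -0.03908879,  1.67170777])}
top {'vfov': 55.48060791397622, 'cx': 318.61009167531233, 'cy': 242.89965270284273, 'R': array([[ 0.01476837, -0.99987171, -0.00620127],
       [-0.98840446, -0.01366107, -0.15122829],
       [ 0.15112417,  0.00836276, -0.98847941]]), 't': array([0.01528426, 0.49951517, 1.22878342])}
wrist {'vfov': 63.08301271436334, 'cx': 320.71160410557894, 'cy': 240.06003856902458, 'R': array([[ 0.25789647, -0.96617063, -0.00192785],
       [-0.92860176, -0.24841838,  0.27565753],
       [-0.26681112, -0.0693009 , -0.96125398]]), 't': array([-0.49971639, -0.03657251,  0.37940578])}
```

View pics/scene0.png

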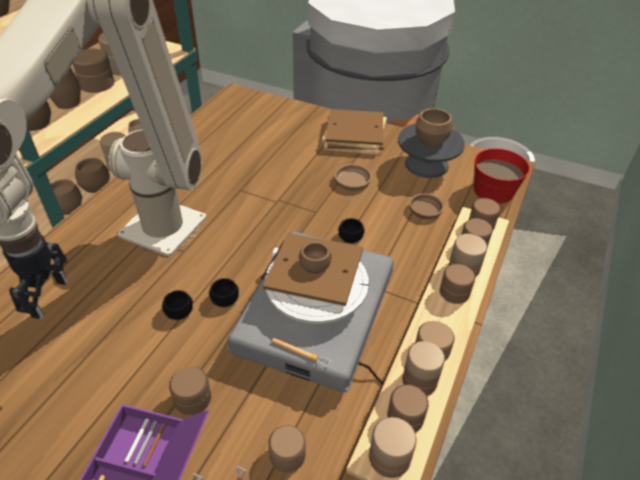

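View pics/top0.png

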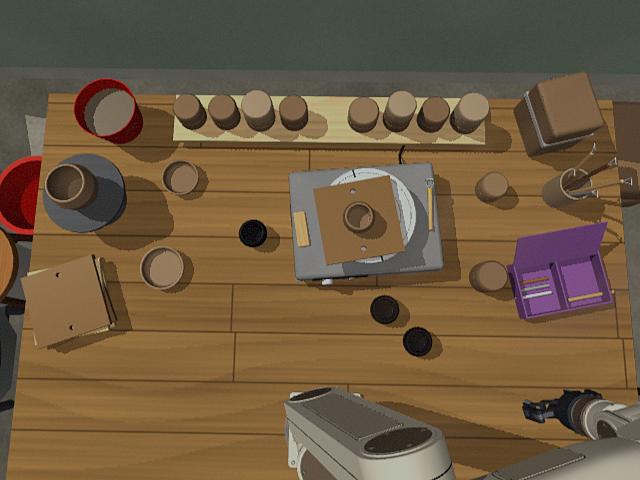

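View pics/wrist0.png

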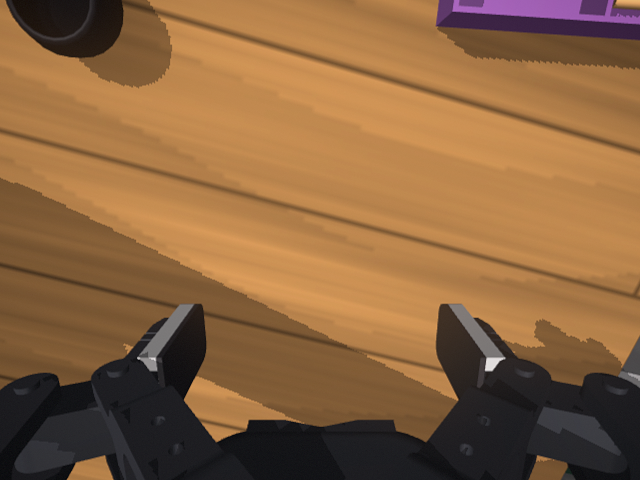

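```bash
python3 - <<'E'
from h import *
p=cv2.imread('pics/top0.png'); cv2.imwrite('pics/top0c.png',cv2.resize(p[150:300,270:460],None,fx=4.2,fy=4,interpolation=cv2.INTER_CUBIC)[:600,:798])
p=cv2.imread('pics/scene0.png'); cv2.imwrite('pics/scene0c.png',cv2.resize(p[215:395,220:410],None,fx=3.3,fy=3.3,interpolation=cv2.INTER_CUBIC))
E
```

```text
(no output)
```

View pics/top0c.png

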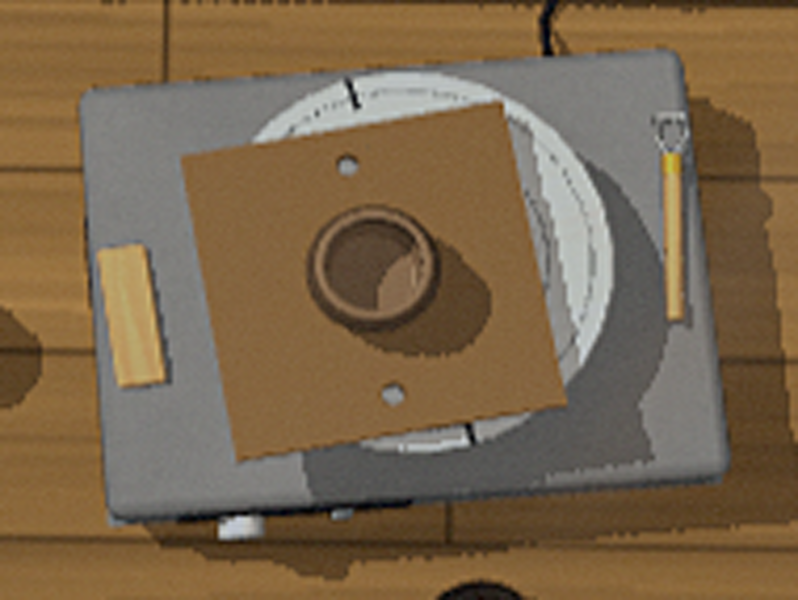

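View pics/scene0c.png

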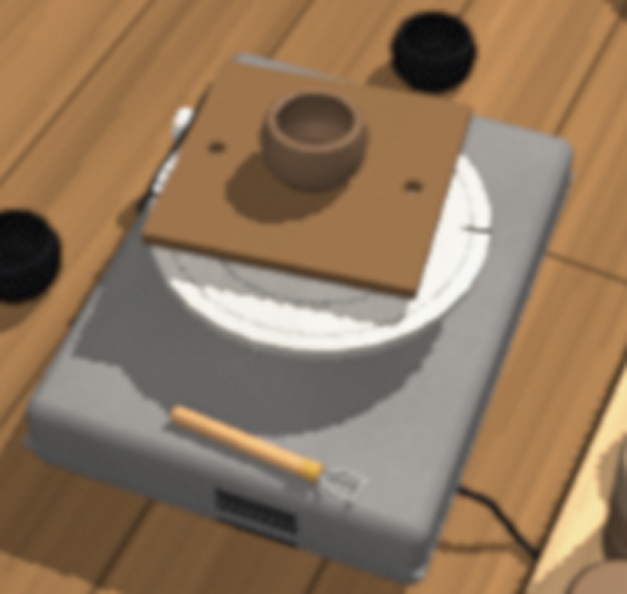

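```bash
cat > m.py <<'E'
from h import *
import sys
def measure(save=None):
    res={}
    for n in ['top','scene']:
        c=bot.get_calibration(n); p,d=bot.camera(n); res[n]=(c,p,d)
        if save: cv2.imwrite(f'pics/{save}_{n}.png',p)
    return res
def sub(p,u0,u1,v0,v1,k=4):
    return cv2.resize(p[v0:v1,u0:u1],None,fx=k,fy=k,interpolation=cv2.INTER_CUBIC)
E
python3 - <<'E'
from h import *
c=bot.get_calibration('top'); s=bot.get_calibration('scene')
cr=lambda u,v:(270+(u+.5)/4.2-.5,150+(v+.5)/4-.5)
sc=lambda u,v:(220+(u+.5)/3.3-.5,215+(v+.5)/3.3-.5)
D=np.load('top0.npz')['d'];Ds=np.load('scene0.npz')['d']
# white head depth
for u,v in [(580,250),(565,330),(330,110),(440,85)]:
    a=cr(u,v); print('head',pt(c,*a,D[int(round(a[1])),int(round(a[0]))]))
m1=onz(c,*cr(348,80),.14); m2=onz(c,*cr(472,440),.14); print('marks',m1,m2,'c',(m1+m2)/2, np.hypot(*(m1-m2)[:2]))
for nm,a in dict(TL=(182,155),TR=(502,102),BR=(567,404),BL=(240,461),ha=(347,165),hb=(392,394)).items():
    q=cr(*a); print(nm,q,pt(c,*q,D[int(round(q[1])),int(round(q[0]))]),onz(c,*q,.156))
print('scene')
for nm,a in dict(TL=(470,108),TR=(412,293),BR=(146,240),BL=(238,57),ha=(413,186),hb=(216,147),mark=(477,229)).items():
    q=sc(*a); print(nm,q,onz(s,*q,.156 if nm!='mark' else .14))
E
```

```text
head [ 0.56673205 -0.20636399  0.14088733]
head [ 0.51463411 -0.19674312  0.13946369]
head [ 0.65927049 -0.05317895  0.13625455]
head [ 0.67658524 -0.12148492  0.13783216]
marks [ 0.67854614 -0.06406     0.14      ] [ 0.44301406 -0.13965893  0.14      ] c [ 0.5607801  -0.10185946  0.14      ] 0.24736725154429423
TL (312.95238095238096, 188.375) [0.62347752 0.03810333 0.15169638] [0.62228429 0.03800402 0.156     ]
TR (389.1428571428571, 175.125) [ 0.65731974 -0.15599937  0.16440915] [ 0.65993037 -0.15725291  0.156     ]
BR (404.6190476190476, 250.625) [ 0.47421775 -0.20692528  0.0865292 ] [ 0.46461323 -0.1943003   0.156     ]
BL (326.76190476190476, 264.875) [ 0.4337442  -0.00049326  0.08182747] [4.26013774e-01 2.63141834e-04 1.56000000e-01]
ha (352.23809523809524, 190.875) [ 0.62070571 -0.06348622  0.14243156] [ 0.61700686 -0.06259591  0.156     ]
hb (362.95238095238096, 248.125) [ 0.47207223 -0.09162242  0.1378784 ] [ 0.46948897 -0.08999559  0.156     ]
scene
TL (362.0757575757576, 247.37878787878788) [0.62174661 0.03437585 0.156     ]
TR (344.5, 303.43939393939394) [ 0.65448068 -0.15206422  0.156     ]
BR (263.8939393939394, 287.3787878787879) [ 0.46589224 -0.19157799  0.156     ]
BL (291.77272727272725, 231.92424242424244) [0.43701049 0.00589275 0.156     ]
ha (344.8030303030303, 271.0151515151515) [ 0.61500057 -0.05935819  0.156     ]
hb (285.1060606060606, 259.1969696969697) [ 0.46746732 -0.08847398  0.156     ]
mark (364.19696969696975, 284.04545454545456) [ 0.66846954 -0.06373504  0.14      ]
```

```bash
python3 -m inch '[[-0.695,-0.86,0,0,0,0,-1],[-0.695,-0.86,0,0,0,0,-1],[-0.695,-0.86,0,0,0,0,-1],[-0.695,-0.86,0,0,0,0,-1],[-0.695,-0.86,0,0,0,0,-1],[-0.695,-0.86,0,0,0,0,-1],[-0.695,-0.86,0,0,0,0,-1],[-0.695,-0.86,0,0,0,0,-1]]'
```

```text
clock: 0.95
eef_pos: [0.2596, -0.3033, 0.2311]
tool_rot: [0.793, -0.609, -0.0, -0.0]
ft_force: [-0.3, -0.4, 0.4]
grip_width: 0.0856
```

```bash
python3 - <<'E'
from h import *
from scipy.optimize import least_squares
# head circle: white mask rim points, rays onto z=.14
c=bot.get_calibration('top'); z=np.load('top0.npz'); p=z['p']
g=p.min(axis=2).astype(np.uint8)
m=((g>150)).astype(np.uint8); m[:,:270]=0;m[:,460:]=0;m[:160]=0;m[270:]=0
cs,_=cv2.findContours(m,cv2.RETR_EXTERNAL,cv2.CHAIN_APPROX_NONE)
P=np.vstack([k[:,0] for k in cs if len(k)>20]); Q=np.array([onz(c,u,v,.14)[:2] for u,v in P])
best=None
rng=np.random.default_rng(0)
for _ in range(3000):
    a=Q[rng.choice(len(Q),3,False)]
    A=np.c_[2*a,np.ones(3)]
    try:s=np.linalg.solve(A,(a**2).sum(1))
    except: continue
    r=np.sqrt(s[2]+s[0]**2+s[1]**2)
    if not .118<r<.132: continue
    e=np.abs(np.hypot(*(Q-s[:2]).T)-r); n=(e<.002).sum()
    if best is None or n>best[0]: best=(n,s[:2],r,e<.003)
i=best[3]; f=least_squares(lambda s:np.hypot(*(Q[i]-s[:2]).T)-s[2],[*best[1],best[2]],loss='soft_l1',f_scale=.001)
print(best[0],len(Q),f.x)
E
```

```text
160 301 [ 0.56068524 -0.10189501  0.12259079]
```

```bash
python3 -m inch '[[-0.695,-0.86,0,0,0,-0.016,-1],[-0.695,-0.86,0,0,0,0,-1],[-0.695,-0.86,0,0,0,0,-1],[-0.695,-0.86,0,0,0,0,-1],[-0.695,-0.86,0,0,0,0,-1],[-0.695,-0.86,0,0,0,0,-1],[-0.695,-0.86,0,0,0,0,-1],[-0.695,-0.86,0,0,0,0,-1]]'
python3 - <<'E'
from h import *
o=bot.get_obs();print(o['eef_pos'],o['tool_rot'])
c=bot.get_calibration('wrist'); p,d=bot.camera('wrist'); cv2.imwrite('pics/w1.png',p); np.savez('w1.npz',p=p,d=d,R=c['R'],t=c['t'])
E
```

```text
clock: 1.75
eef_pos: [0.3819, -0.1191, 0.2311]
tool_rot: [0.808, -0.589, -0.0, 0.0]
ft_force: [0.5, -0.9, -0.4]
grip_width: 0.0854
[ 0.38191225 -0.11914807  0.23114592] [ 8.08122616e-01 -5.89014272e-01 -1.38264724e-04  7.51808449e-05]
```

View pics/w1.png

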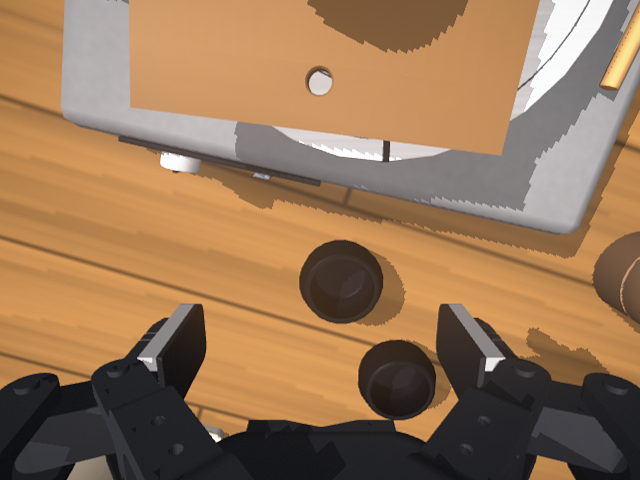

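```bash
python3 - <<'E'
from h import *
c=bot.get_calibration('wrist');z=np.load('w1.npz');d=z['d'];p=z['p']
for u,v in [(170,312),(188,307),(197,308),(185,315),(452,307),(448,310),(475,312),(160,330)]: print('tip',u,v,d[v,u],pt(c,u,v,d[v,u]), p[v,u])
print('headmark',onz(c,386.5,142,.14),onz(c,386.5,160,.14), pt(c,380,155,d[155,380]))
print('hole',onz(c,319.5,81,.160), 'depth',pt(c,335,95,d[95,335]))
for u,v in [(132,100),(200,110),(300,122),(400,135),(498,147)]: print('edge',pt(c,u,v,d[v,u]))
print('bat plane',pt(c,150,20,d[20,150]),pt(c,520,20,d[20,520]))
E
```

```text
tip 170 312 0.40994883 [ 0.22518449 -0.00233435  0.00125031] [ 85 145 204]
tip 188 307 0.13439001 [ 0.37969815 -0.07084415  0.25174125] [136 138 144]
tip 197 308 0.134783 [ 0.38013688 -0.07382286  0.25146963] [28 39 53]
tip 185 315 0.12907036 [ 0.37975443 -0.07169546  0.2573295 ] [132 133 139]
tip 452 307 0.13464502 [ 0.40767252 -0.15725068  0.25131691] [136 138 147]
tip 448 310 0.13196082 [ 0.40717038 -0.15505277  0.25405473] [41 52 68]
tip 475 312 0.411941 [ 0.32344156 -0.30746119 -0.00123982] [ 93 158 219]
tip 160 330 0.11923371 [ 0.37855763 -0.06768087  0.26753532] [136 137 141]
headmark [ 0.45459321 -0.1344803   0.14      ] [ 0.44495008 -0.13811317  0.14      ] [ 0.44647915 -0.13338977  0.14048082]
hole [ 0.47196119 -0.08795706  0.16      ] depth [ 0.46814939 -0.09765222  0.15855679]
edge [0.43264694 0.00489551 0.15290653]
edge [ 0.43900872 -0.03133467  0.15430134]
edge [ 0.44968981 -0.08424799  0.15721625]
edge [ 0.45975061 -0.13665552  0.16051896]
edge [ 0.46984082 -0.1872416   0.16347577]
bat plane [0.47346091 0.0028207  0.15381356] [ 0.52764163 -0.17176038  0.16363753]
```

```bash
python3 -m inch '[[0.04,0,0.5,0,0,0,-1],[0.04,0,0.5,0,0,0,-1],[0.04,0,0.5,0,0,0,-1],[0.04,0,0.5,0,0,0,-1],[0.04,0,0.5,0,0,0,-1],[0.04,0,0.5,0,0,0,-1],[0.04,0,0.5,0,0,0,-1],[0.04,0,0.5,0,0,0,-1]]'
python3 - <<'E'
from h import *
o=bot.get_obs();print(o['eef_pos'],o['tool_rot'])
p,d=bot.camera('scene'); cv2.imwrite('pics/s2.png',cv2.resize(p[190:350,200:410],None,fx=3.6,fy=3.6,interpolation=cv2.INTER_CUBIC))
p,d=bot.camera('wrist'); cv2.imwrite('pics/w2.png',p)
E
```

```text
clock: 2.6
eef_pos: [0.3837, -0.128, 0.1306]
tool_rot: [0.808, -0.589, -0.0, 0.0]
ft_force: [0.7, 0.0, -0.2]
grip_width: 0.0854
[ 0.38374261 -0.12795054  0.13061497] [ 8.08113198e-01 -5.89027159e-01 -2.37875632e-04  9.42242613e-05]
```

View pics/s2.png

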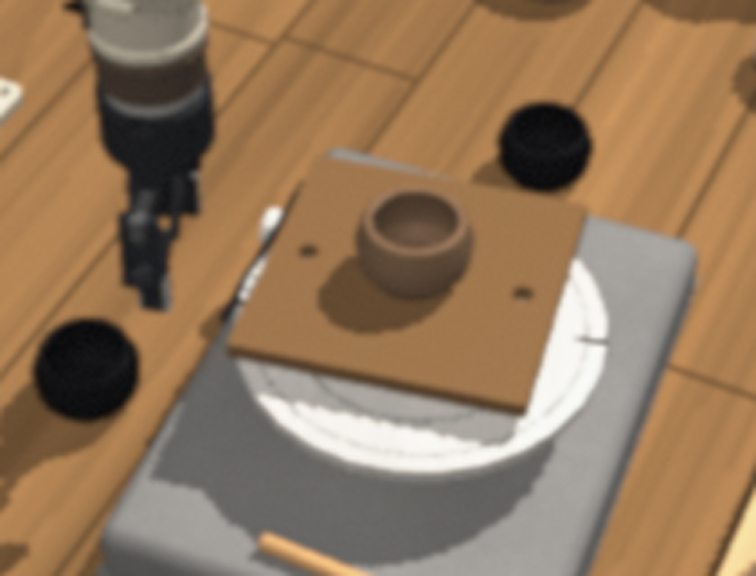

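View pics/w2.png

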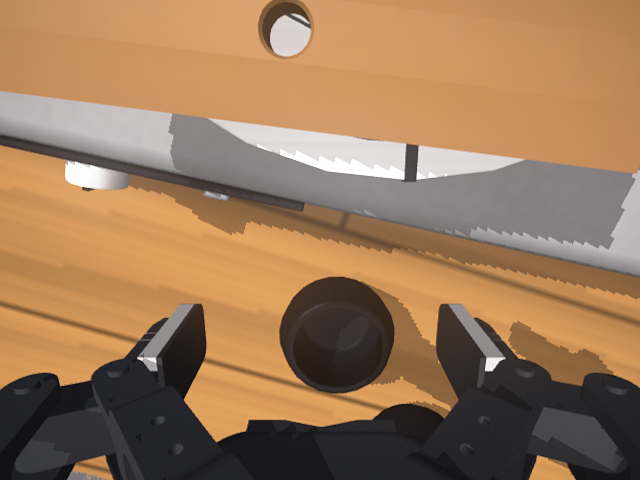

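```bash
python3 - <<'E'
from h import *
s=bot.get_calibration('scene'); w=bot.get_calibration('wrist')
for z in (.135,.140,.145,.150,.155): 
    T=np.array([0.3837,-.128,0])+np.array([.306,-.952,0])*.048+np.array([0,0,z]); u,v=proj(s,T); print(z,((u-200)*3.6,(v-190)*3.6))
print('mark',onz(w,411,160,.14),onz(w,410,178,.14),onz(w,411,147,.14),'hole',onz(w,286,28,.16))
d=bot.camera('wrist')[1]
for v in range(300,312): print(v,[pt(w,u,v,d[v,u]).round(4)[2] for u in (190,196,445,452)])
E
```

```text
0.135 (np.float64(157.36780387274166), np.float64(319.4099850992289))
0.14 (np.float64(156.79916581409347), np.float64(314.43158081094555))
0.145 (np.float64(156.22756715362107), np.float64(309.4272565677904))
0.15 (np.float64(155.65298470951186), np.float64(304.3968094138894))
0.155 (np.float64(155.07539505729878), np.float64(299.3400342689369))
mark [ 0.44822942 -0.13881139  0.14      ] [ 0.44255183 -0.14068504  0.14      ] [ 0.45216859 -0.13726009  0.14      ] hole [ 0.46986764 -0.09079805  0.16      ]
300 [np.float64(-0.0004), np.float64(0.0009), np.float64(0.0007), np.float64(0.0012)]
301 [np.float64(0.0011), np.float64(0.0005), np.float64(0.0003), np.float64(0.0012)]
302 [np.float64(0.0003), np.float64(0.0001), np.float64(0.0008), np.float64(0.0007)]
303 [np.float64(0.0013), np.float64(0.0013), np.float64(0.0006), np.float64(0.0002)]
304 [np.float64(0.1482), np.float64(0.1472), np.float64(0.147), np.float64(0.1472)]
305 [np.float64(0.1488), np.float64(0.1486), np.float64(0.1488), np.float64(0.1479)]
306 [np.float64(0.1483), np.float64(0.1489), np.float64(0.149), np.float64(0.1486)]
307 [np.float64(0.15), np.float64(0.1493), np.float64(0.1494), np.float64(0.1501)]
308 [np.float64(0.1504), np.float64(0.1512), np.float64(0.1513), np.float64(0.1513)]
309 [np.float64(0.152), np.float64(0.1501), np.float64(0.1508), np.float64(0.1513)]
310 [np.float64(0.1521), np.float64(0.1503), np.float64(0.1508), np.float64(0.1513)]
311 [np.float64(0.153), np.float64(0.1506), np.float64(0.1502), np.float64(0.1534)]
```

```bash
python3 -m inch '[[0,-0.4,0.08,0,0,0,-1],[0,-0.4,0,0,0,0,-1],[0,-0.4,0,0,0,0,-1],[0,-0.4,0,0,0,0,-1],[0,-0.2,0,0,0,0,-1],[0,-0.2,0,0,0,0,-1],[0,-0.1,0,0,0,0,-1],[0,-0.1,0,0,0,0,-1]]'
python3 - <<'E'
from h import *
o=bot.get_obs();print(o['eef_pos'],o['ft_force'])
p,d=bot.camera('top'); cv2.imwrite('pics/t3.png',sub if 0 else cv2.resize(p[150:300,270:460],None,fx=4.2,fy=4,interpolation=cv2.INTER_CUBIC))
p,d=bot.camera('wrist'); cv2.imwrite('pics/w3.png',p)
E
```

```text
clock: 3.55
eef_pos: [0.4354, -0.1114, 0.1291]
tool_rot: [0.808, -0.589, -0.001, 0.001]
ft_force: [-3.5, -0.4, 0.4]
grip_width: 0.0852
[ 0.43544773 -0.11139222  0.12906253] [-3.53533259 -0.41436428  0.44035807]
```

View pics/t3.png

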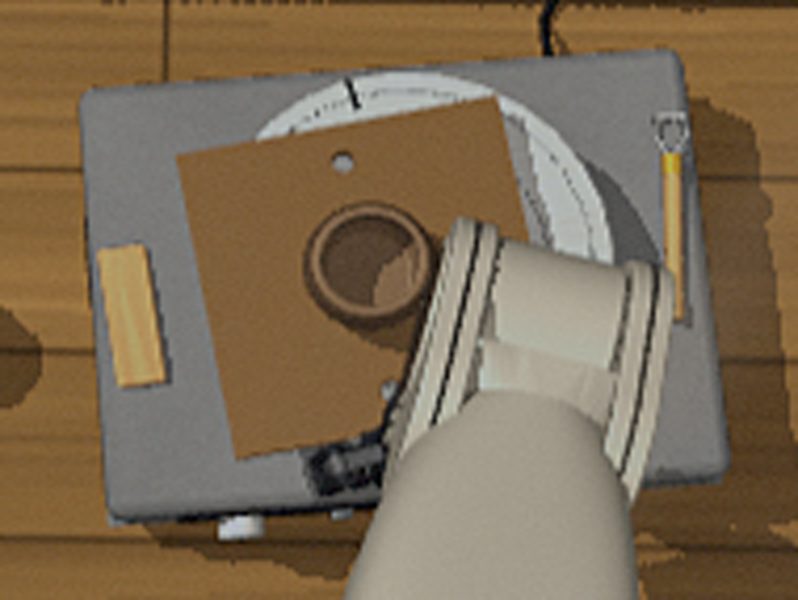

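View pics/w3.png

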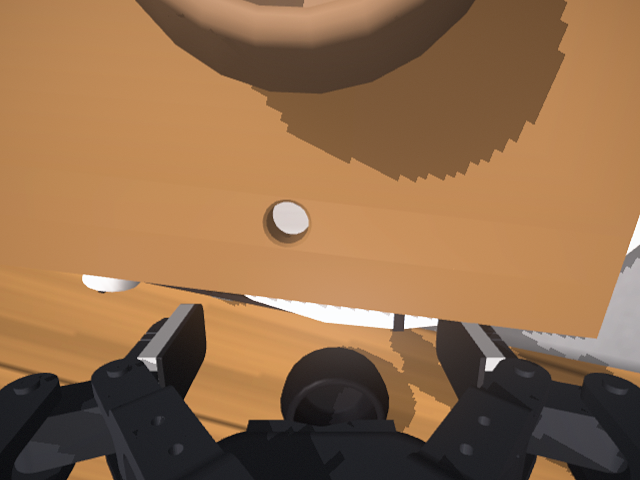

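```bash
python3 -m inch '[[0,-0.06,0,0,0,0,-1],[0,-0.06,0,0,0,0,-1],[0,-0.06,0,0,0,0,-1],[0,-0.06,0,0,0,0,-1],[0,0,0,0,0,0,-1],[0,0,0,0,0,0,-1],[0,0,0,0,0,0,-1],[0,0,0,0,0,0,-1]]'
python3 - <<'E'
from h import *
o=bot.get_obs();print(o['eef_pos'],o['ft_force'])
p,d=bot.camera('wrist'); cv2.imwrite('pics/w4.png',p)
E
```

```text
clock: 4.45
eef_pos: [0.4425, -0.109, 0.1294]
tool_rot: [0.808, -0.589, 0.0, -0.0]
ft_force: [-0.9, -1.8, 0.5]
grip_width: 0.0855
[ 0.4425248  -0.10903604  0.12939968] [-0.85875568 -1.82963294  0.47133771]
```

View pics/w4.png

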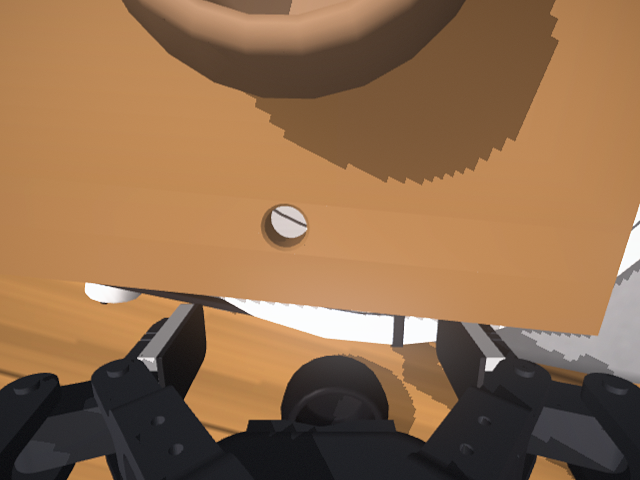

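```bash
cat > hb.py <<'E'
from h import *
C=np.array([.561,-.102]);A=.3107
def toh(X): 
    d=np.array(X)[:2]-C; return np.array([np.cos(A)*d[0]+np.sin(A)*d[1],-np.sin(A)*d[0]+np.cos(A)*d[1]])
E
python3 - <<'E'
from hb import *
w=bot.get_calibration('wrist'); p,d=bot.camera('wrist')
h=onz(w,286,222,.159); print('hole_b top',h,toh(h)*1e3,'mark',toh(onz(w,398,330,.14))*1e3)
# edge of bat: points between v
P=[]
for u in list(range(220,425,6))+list(range(520,590,6)):
    col=p[:,u].astype(int); 
    br=(col[:,2]-col[:,0]>50)&(col[:,2]>120)
    v=240
    while v<400 and br[v]: v+=1
    P.append(toh(pt(w,u,v-2,d[v-2,u])))
P=np.array(P); f=np.polyfit(P[:,1],P[:,0],1); print('edge x at y=0, slope',f[1]*1e3,f[0], np.std(P[:,0]-np.polyval(f,P[:,1]))*1e3)
print('tcp',toh(bot.get_obs()['eef_pos'])*1e3)
E
```

```text
hole_b top [ 0.4798705  -0.08682865  0.159     ] [-72.60674277  39.24827604] mark [-118.98037677   -0.36988217]
edge x at y=0, slope -101.5543162174371 0.11502841211551149 4.4528492898220255
tcp [-115.00748622   29.54732048]
```

```bash
python3 -m inch '[[0,0.4,0,0,0,0,-1],[0,0.6,0,0,0,0,-1],[0,0.6,-0.4,0,0,0,-1],[0,0,-0.8,0,0,0,-1],[0,0,-0.8,0,0,0,-1],[-0.5,0,-0.8,0,0,0,-1],[-0.75,0,-0.8,0,0,0,-1],[-0.75,0,-0.4,0,0,0,-1]]'
python3 -m inch '[[-0.75,-0.75,0,0,0,0,-1],[-0.75,-0.75,0,0,0,0,-1],[-0.75,-0.75,0,0,0,0,-1],[-0.75,-0.75,0,0,0,0,-1],[-0.75,-0.75,0,0,0,0,-1],[-0.25,-0.75,0,0,0,0,-1],[0,-0.75,0,0,0,0,-1],[0,-0.75,0,0,0,0,-1]]'
python3 -m inch '[[0,0,0,0,0,-0.04,-1],[0,0,0,0,0,-0.04,-1],[0,0,0,0,0,-0.04,-1],[0,0,0,0,0,-0.04,-1],[0,0,0,0,0,-0.04,-1],[0,0,0,0,0,-0.04,-1],[0,0,0,0,0,-0.04,-1],[0,0,0,0,0,-0.04,-1]]'
python3 -m inch '[[0,0,0,0,0,-0.04,-1],[0,0,0,0,0,-0.04,-1],[0,0,0,0,0,-0.04,-1],[0,0,0,0,0,-0.04,-1],[0,0,0,0,0,-0.02,-1],[0,0,0,0,0,0,-1],[0,0,0,0,0,0,-1],[0,0,0,0,0,0,-1]]'
python3 - <<'E'
from hb import *
o=bot.get_obs();print(toh(o['eef_pos']),o['eef_pos'],2*np.arctan2(o['tool_rot'][1],o['tool_rot'][0]))
p,d=bot.camera('top'); cv2.imwrite('pics/t5.png',cv2.resize(p[150:300,270:460],None,fx=4.2,fy=4,interpolation=cv2.INTER_CUBIC))
E
```

```text
clock: 5.35
eef_pos: [0.3889, -0.0736, 0.231]
tool_rot: [0.808, -0.589, 0.001, -0.001]
ft_force: [0.7, 0.8, -0.2]
grip_width: 0.0853
clock: 6.15
eef_pos: [0.5011, 0.0679, 0.2294]
tool_rot: [0.808, -0.589, -0.0, -0.0]
ft_force: [0.2, 0.9, 0.4]
grip_width: 0.0857
clock: 6.95
eef_pos: [0.5004, 0.0671, 0.2293]
tool_rot: [0.992, -0.124, -0.0, -0.0]
ft_force: [-1.2, -0.9, -0.0]
grip_width: 0.0852
clock: 7.75
eef_pos: [0.5008, 0.0672, 0.2293]
tool_rot: [0.988, 0.154, -0.0, -0.0]
ft_force: [-0.7, 0.4, -0.0]
grip_width: 0.0856
[-0.00563123  0.17952127] [0.50075422 0.06720415 0.22933434] 0.31014821484949173
```

View pics/t5.png

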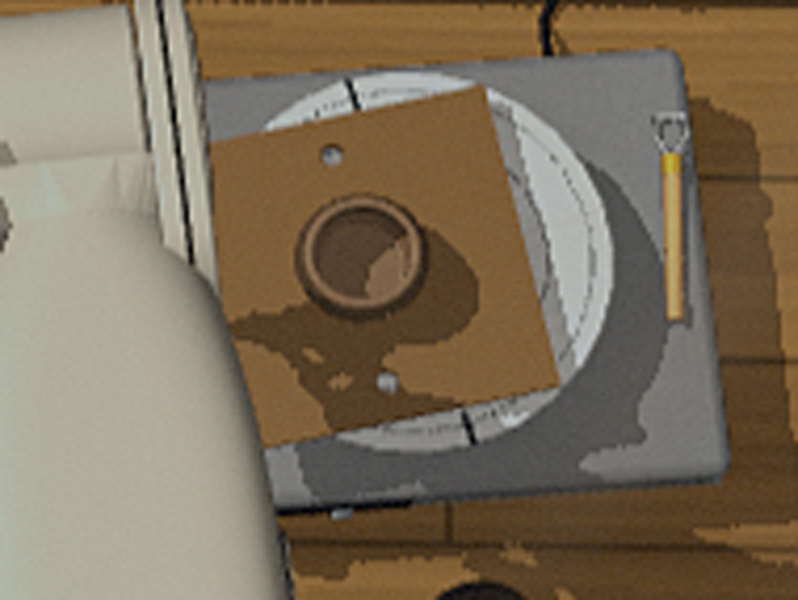

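```bash
cat >> hb.py <<'E'
cr=lambda u,v:(270+(u+.5)/4.2-.5,150+(v+.5)/4-.5)
def holes_top(a,b,z=.159):
    c=bot.get_calibration('top'); A_=toh(onz(c,*cr(*a),z)); B=toh(onz(c,*cr(*b),z)); d=A_-B
    print('ha',A_*1e3,'hb',B*1e3,'ctr',(A_+B)*500,'len',np.hypot(*d)*1e3,'yaw',np.arctan2(d[1],d[0]))
E
python3 -c "
from hb import *
holes_top((332,154),(387,382)); holes_top((347,165),(392,394))"
```

```text
ha [74.21924205 27.36190172] hb [-75.68767001  40.32417876] ctr [-0.73421398 33.84304024] len 150.4662849552459 yaw -0.08625429814017244
ha [64.65357639 20.83216295] hb [-83.78425387  39.79402774] ctr [-9.56533874 30.31309535] len 149.64405022707513 yaw -0.12705468450273075
```

```bash
python3 -m inch '[[0,0,0.51,0,0,0,-1],[0,0,0.51,0,0,0,-1],[0,0,0.51,0,0,0,-1],[0,0,0.51,0,0,0,-1],[0,0,0.51,0,0,0,-1],[0,0,0.51,0,0,0,-1],[0,0,0.51,0,0,0,-1],[0,0,0.51,0,0,0,-1]]'
python3 - <<'E'
from hb import *
o=bot.get_obs();print(toh(o['eef_pos']),o['eef_pos'])
p,d=bot.camera('scene'); cv2.imwrite('pics/s6.png',cv2.resize(p[180:340,210:420],None,fx=3.6,fy=3.6,interpolation=cv2.INTER_CUBIC))
E
```

```text
clock: 8.6
eef_pos: [0.501, 0.0673, 0.1268]
tool_rot: [0.988, 0.155, 0.0, -0.0]
ft_force: [-0.8, -0.4, -0.0]
grip_width: 0.0853
[-0.00541888  0.17953827] [0.5009512  0.06728525 0.12682321]
```

View pics/s6.png

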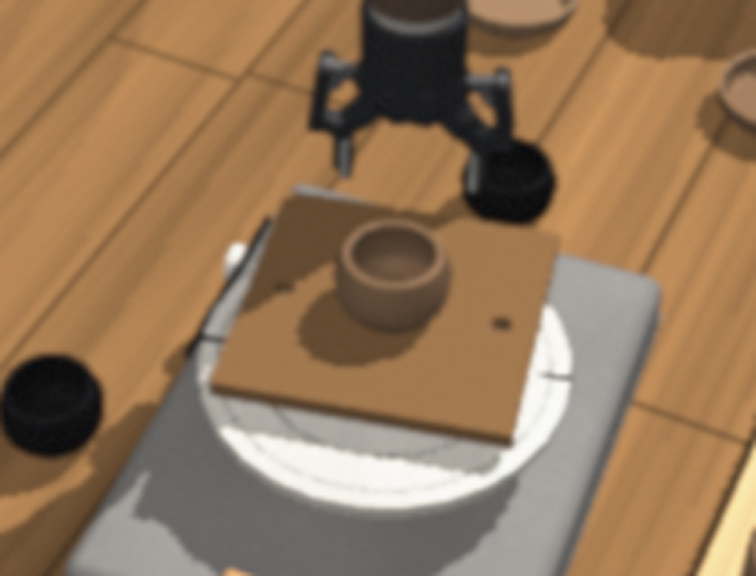

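```bash
python3 -m inch '[[0,0.28,0,0,0,0,-1],[0,0.28,0,0,0,0,-1],[0,0.28,0,0,0,0,-1],[0,0.28,0,0,0,0,-1],[0,0.14,0,0,0,0,-1],[0,0.14,0,0,0,0,-1],[0,0.14,0,0,0,0,-1],[0,0.14,0,0,0,0,-1]]'
python3 - <<'E'
from hb import *
o=bot.get_obs();print(toh(o['eef_pos']),o['eef_pos'],o['ft_force'])
p,d=bot.camera('scene'); cv2.imwrite('pics/s7.png',cv2.resize(p[180:340,210:420],None,fx=3.6,fy=3.6,interpolation=cv2.INTER_CUBIC))
p,d=bot.camera('top'); cv2.imwrite('pics/t7.png',cv2.resize(p[150:300,270:460],None,fx=4.2,fy=4,interpolation=cv2.INTER_CUBIC))
E
```

```text
clock: 9.45
eef_pos: [0.513, 0.0286, 0.128]
tool_rot: [0.988, 0.155, -0.0, -0.002]
ft_force: [-3.5, 6.0, 5.5]
grip_width: 0.0852
[-0.00575043  0.13899472] [0.51303071 0.02858158 0.12795574] [-3.54047047  6.03817517  5.46628491]
```

View pics/s7.png

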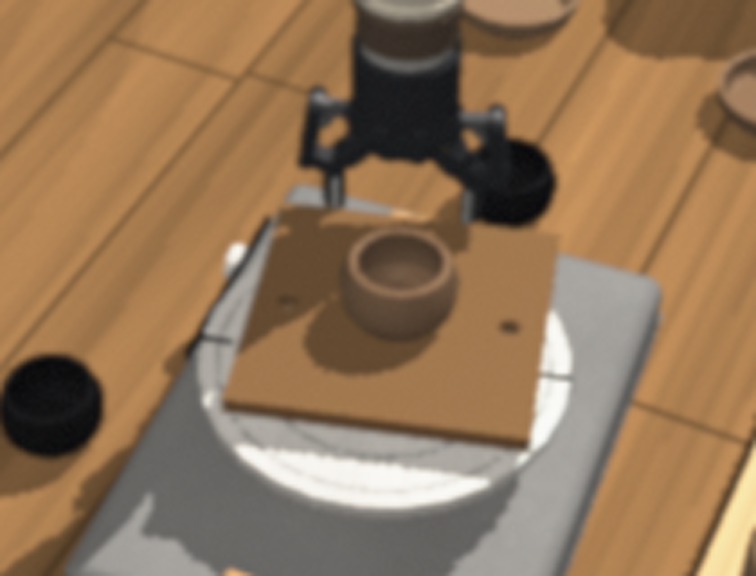

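View pics/t7.png

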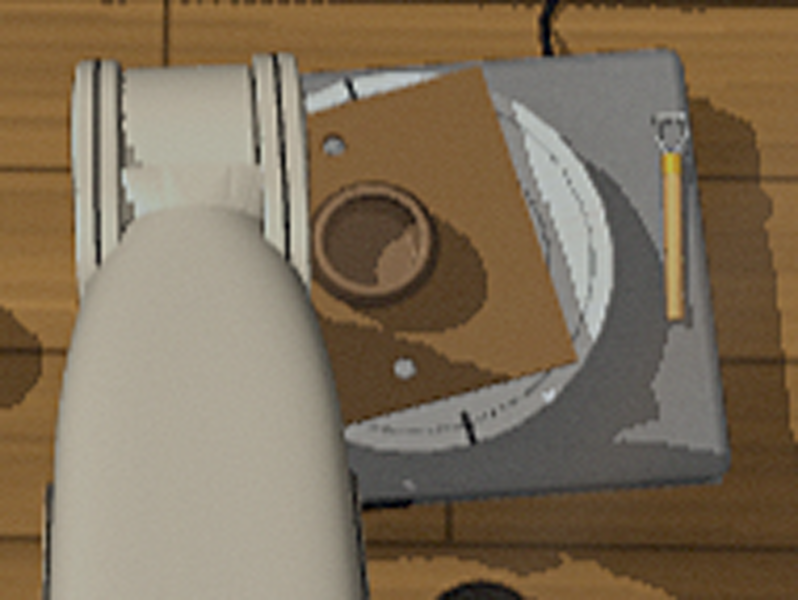

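```bash
python3 -c "
from hb import *
holes_top((333,146),(404,368))"
```

```text
ha [79.06350742 25.19432267] hb [-70.2062648   27.91690669] ctr [ 4.42862131 26.55561468] len 149.29459923965163 yaw -0.018237330458643012
```

```bash
python3 -m inch '[[0,0.1,0,0,0,0,-1],[0,0.1,0,0,0,0,-1],[0,0.1,0,0,0,0,-1],[0,0,0,0,0,0,-1],[0,0,0,0,0,0,-1],[0,-0.4,0,0,0,0,-1],[0,-0.6,0,0,0,0,-1],[0,-0.6,-0.4,0,0,0,-1]]'
python3 -m inch '[[0,0,-0.8,0,0,0,-1],[0,-0.1,-0.8,0,0,0,-1],[0,-0.2,-0.8,0,0,0.04,-1],[0,0,-0.8,0,0,0.04,-1],[0,0,-0.4,0,0,0.04,-1],[0,0,0,0,0,0.04,-1],[0,0,0,0,0,0.04,-1],[0,0,0,0,0,0.04,-1]]'
python3 - <<'E'
from hb import *
o=bot.get_obs();print(toh(o['eef_pos']),o['eef_pos'],o['ft_force'])
p,d=bot.camera('scene'); cv2.imwrite('pics/s8.png',cv2.resize(p[180:340,210:420],None,fx=3.6,fy=3.6,interpolation=cv2.INTER_CUBIC))
p,d=bot.camera('top'); cv2.imwrite('pics/t8.png',cv2.resize(p[150:300,270:460],None,fx=4.2,fy=4,interpolation=cv2.INTER_CUBIC))
E
```

```text
clock: 10.35
eef_pos: [0.5023, 0.0589, 0.1361]
tool_rot: [0.988, 0.155, -0.002, 0.0]
ft_force: [-0.2, 0.1, -0.1]
grip_width: 0.0851
clock: 11.15
eef_pos: [0.5014, 0.0664, 0.2282]
tool_rot: [0.975, -0.222, 0.001, 0.0]
ft_force: [-0.5, 0.1, -0.4]
grip_width: 0.0851
[-0.0052951   0.17860476] [0.50135445 0.06643428 0.2282016 ] [-0.49490571  0.10727231 -0.38232606]
```

View pics/s8.png

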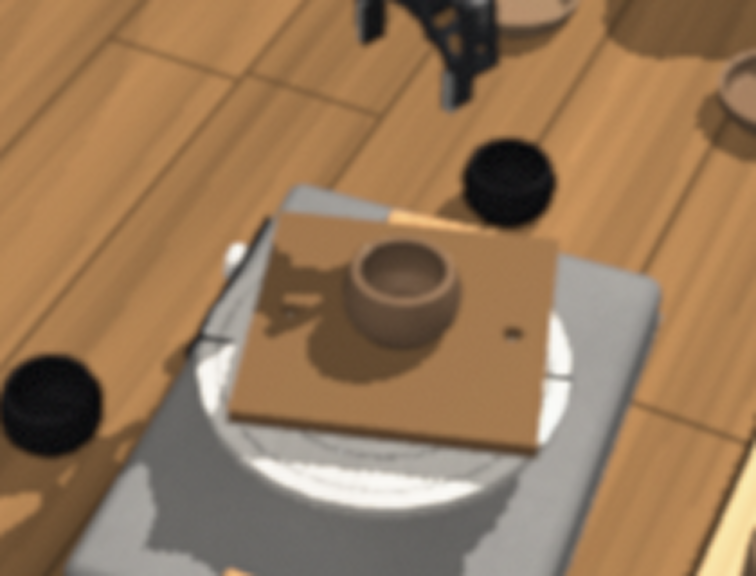

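View pics/t8.png

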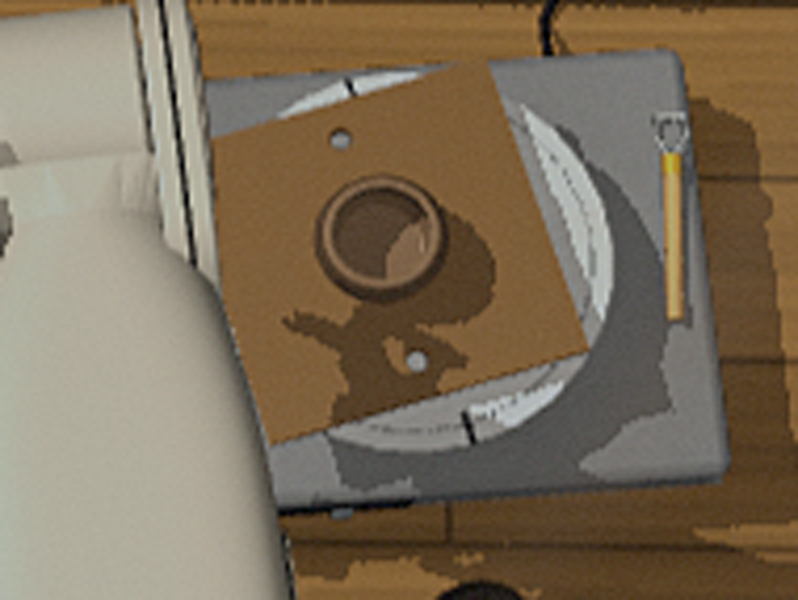

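```bash
python3 -c "
from hb import *
holes_top((340,139),(416,361),.160)
s=bot.get_calibration('scene'); f=lambda u,v:(210+(u+.5)/3.6-.5,180+(v+.5)/3.6-.5)
a=toh(onz(s,*f(513,331),.160));b=toh(onz(s,*f(291,312),.160));d=a-b;print(a,b,(a+b)/2,np.hypot(*d),np.arctan2(d[1],d[0]))
print('marks',toh(onz(s,*f(558,378),.14)),toh(onz(s,*f(216,338),.14)))
c=bot.get_calibration('top');print('marks top',toh(onz(c,*cr(350,87),.14)),toh(onz(c,*cr(471,430),.14)))
"
```

```text
ha [81.95931363 19.87878531] hb [-68.19437487  19.85194447] ctr [ 6.88246938 19.86536489] len 150.15369090456306 yaw 0.00017875578175122919
[0.08223446 0.02117239] [-0.0671069   0.01611031] [0.00756378 0.01864135] 0.14942712590368115 0.033883076536812086
marks [0.11521002 0.00184562] [-0.11677824  0.00316665]
marks top [0.1186346  0.00043142] [-0.11761293 -0.00119543]
```

```bash
python3 -m inch '[[0,0,0,0,0,0.04,-1],[0,0,0,0,0,0.04,-1],[0,0,0,0,0,0.04,-1],[0,0,0,0,0,0.04,-1],[0,0,0,0,0,0.04,-1],[0,0,0,0,0,0.04,-1],[0,0,0,0,0,0.02,-1],[0,0,0,0,0,0,-1]]'
python3 -m inch '[[0,-0.76,0,0,0,0,-1],[0,-0.76,0,0,0,0,-1],[0,-0.76,0,0,0,0,-1],[0,-0.76,0,0,0,0,-1],[0,-0.76,0,0,0,0,-1],[0,-0.76,0,0,0,0,-1],[0,-0.76,0,0,0,0,-1],[0,-0.76,0,0,0,0,-1]]'
python3 -m inch '[[0.79,0,0,0,0,0,-1],[0.79,0,0,0,0,0,-1],[0.79,0,0,0,0,0,-1],[0.79,0,0,0,0,0,-1],[0.79,0,0,0,0,0,-1],[0.79,0,0,0,0,0,-1],[0.79,0,0,0,0,0,-1],[0.79,0,0,0,0,0,-1]]'
python3 - <<'E'
from hb import *
o=bot.get_obs();print(toh(o['eef_pos']),o['eef_pos'],2*np.arctan2(o['tool_rot'][1],o['tool_rot'][0]))
E
```

```text
clock: 12.05
eef_pos: [0.5014, 0.0659, 0.2277]
tool_rot: [0.809, -0.588, 0.0, -0.0]
ft_force: [-0.2, 0.2, -0.1]
grip_width: 0.0857
clock: 12.85
eef_pos: [0.6468, 0.1126, 0.2274]
tool_rot: [0.809, -0.587, 0.0, 0.0]
ft_force: [-0.9, -0.4, -0.5]
grip_width: 0.0855
clock: 13.65
eef_pos: [0.695, -0.0405, 0.2274]
tool_rot: [0.808, -0.589, 0.0, -0.0]
ft_force: [-0.2, 1.2, 0.0]
grip_width: 0.0853
[0.14638958 0.01762318] [ 0.69499256 -0.04046564  0.22736082] -1.2601389260489408
```

```bash
python3 -m inch '[[0,0,0.49,0,0,0,-1],[0,0,0.49,0,0,0,-1],[0,0,0.49,0,0,0,-1],[0,0,0.49,0,0,0,-1],[0,0,0.49,0,0,0,-1],[0,0,0.49,0,0,0,-1],[0,0,0.49,0,0,0,-1],[0,0,0.49,0,0,0,-1]]'
python3 -m inch '[[0,0.25,0,0,0,0,-1],[0,0.25,0,0,0,0,-1],[0,0.25,0,0,0,0,-1],[0,0.25,0,0,0,0,-1],[0,0.1,0,0,0,0,-1],[0,0.1,0,0,0,0,-1],[0,0.1,0,0,0,0,-1],[0,0,0,0,0,0,-1]]'
python3 - <<'E'
from hb import *
o=bot.get_obs();print(toh(o['eef_pos']),o['eef_pos'],o['ft_force'])
p,d=bot.camera('scene'); cv2.imwrite('pics/s9.png',cv2.resize(p[180:340,210:420],None,fx=3.6,fy=3.6,interpolation=cv2.INTER_CUBIC))
E
```

```text
clock: 14.45
eef_pos: [0.6946, -0.0384, 0.1283]
tool_rot: [0.808, -0.589, -0.0, 0.0]
ft_force: [-0.6, -0.1, 1.1]
grip_width: 0.0852
clock: 15.25
eef_pos: [0.6641, -0.0484, 0.1301]
tool_rot: [0.808, -0.589, 0.001, -0.0]
ft_force: [1.5, 0.5, 1.9]
grip_width: 0.0855
[0.114542   0.01948158] [ 0.6641017  -0.04843283  0.13009778] [1.50609701 0.52028691 1.90604741]
```

View pics/s9.png

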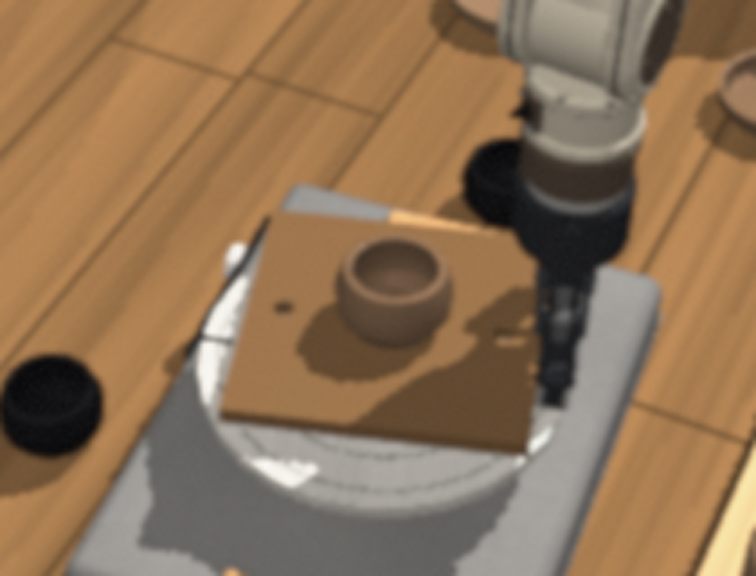

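```bash
python3 -m inch '[[0,0.04,0,0,0,0,-1],[0,0.04,0,0,0,0,-1],[0,0.02,0,0,0,0,-1],[0,0,0,0,0,0,-1],[0,0,0,0,0,0,-1],[0,0,0,0,0,0,-1],[0,0,0,0,0,0,-1],[0,0,0,0,0,0,-1]]'
python3 -m inch '[[0,-0.4,0,0,0,0,-1],[0,-0.6,0,0,0,0,-1],[0,-0.4,-0.4,0,0,0,-1],[0,0,-0.8,0,0,0,-1],[0,0,-0.8,0,0,0,-1],[-0.5,0,-0.8,0,0,0,-1],[-0.9,0,-0.8,0,0,0,-1],[-0.9,0,-0.4,0,0,0,-1]]'
python3 -m inch '[[-0.9,0,0,0,0,0,-1],[-0.9,0,0,0,0,0,-1],[-0.9,0,0,0,0,0,-1],[-0.9,0,0,0,0,0,-1],[-0.5,0,0,0,0,0,-1],[0,0,0,0,0,0,-1],[0,0,0,0,0,0,-1],[0,0,0,0,0,0,-1]]'
python3 - <<'E'
from hb import *
o=bot.get_obs();print(toh(o['eef_pos']),o['eef_pos'],o['ft_force'])
p,d=bot.camera('scene'); cv2.imwrite('pics/s10.png',cv2.resize(p[180:340,210:420],None,fx=3.6,fy=3.6,interpolation=cv2.INTER_CUBIC))
p,d=bot.camera('top'); cv2.imwrite('pics/t10.png',cv2.resize(p[150:300,270:460],None,fx=4.2,fy=4,interpolation=cv2.INTER_CUBIC))
E
```

```text
clock: 16.1
eef_pos: [0.6619, -0.049, 0.1298]
tool_rot: [0.808, -0.589, 0.001, -0.0]
ft_force: [4.4, 2.1, 4.2]
grip_width: 0.0854
clock: 16.9
eef_pos: [0.6755, 0.0154, 0.2295]
tool_rot: [0.808, -0.59, -0.001, 0.002]
ft_force: [0.6, 0.0, 0.2]
grip_width: 0.0856
clock: 17.7
eef_pos: [0.6457, 0.1125, 0.2289]
tool_rot: [0.808, -0.59, -0.0, 0.001]
ft_force: [0.5, 0.8, 0.1]
grip_width: 0.0857
[0.14619059 0.17831075] [0.64567686 0.11246734 0.22893322] [0.53881454 0.79002244 0.09618816]
```

View pics/s10.png

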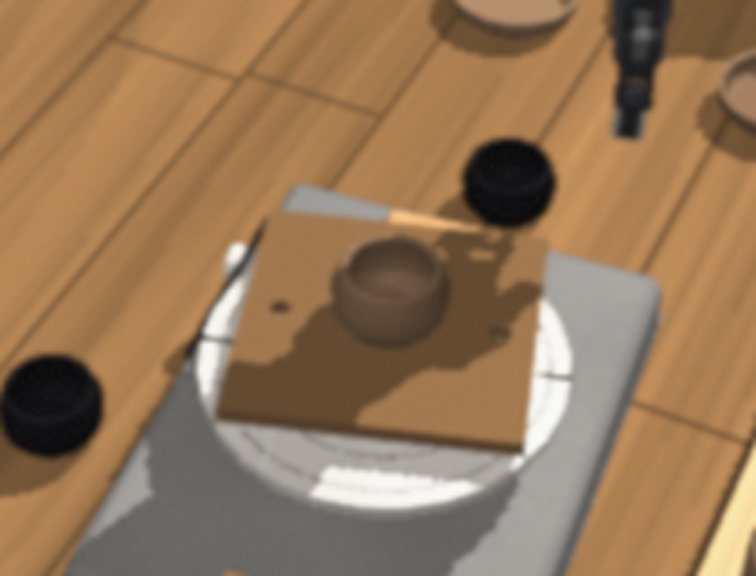

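View pics/t10.png

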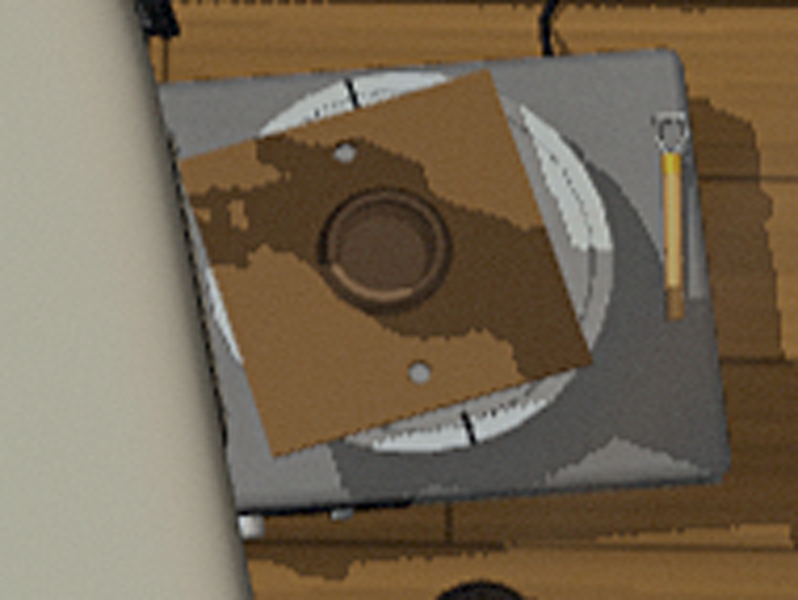

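```bash
python3 -c "
from hb import *
holes_top((344,152.5),(420,372.5),.160)
s=bot.get_calibration('scene'); f=lambda u,v:(210+(u+.5)/3.6-.5,180+(v+.5)/3.6-.5)
a=toh(onz(s,*f(500,331),.160));b=toh(onz(s,*f(280,307),.160));d=a-b;print(a,b,(a+b)/2,np.hypot(*d),np.arctan2(d[1],d[0]))
c=bot.get_calibration('top')
T=lambda u,v,z=.14:toh(onz(c,*cr(u,v),z))*1e3
print('marks',T(352,95),T(468,427))
print('corners',T(490,70,.167),T(592,363,.167),T(274,456,.153))
"
```

```text
ha [72.77439267 20.23800971] hb [-75.82944245  19.81465373] ctr [-1.52752489 20.02633172] len 148.60443816053575 yaw 0.0028488823026056086
[0.07365121 0.0198728 ] [-0.07521829  0.01955423] [-0.00078354  0.01971352] 0.14886983124899966 0.002139915468663798
marks [113.11379867   0.88045881] [-1.15263477e+02 -6.12317350e-02]
corners [ 96.76391781 -79.91891733] [-100.74519339  -78.40470131] [-99.88863001 118.20897394]
```

```bash
python3 -m inch '[[0,0.73,0,0,0,0,-1],[0,0.73,0,0,0,0,-1],[0,0.73,0,0,0,0,-1],[0,0.73,0,0,0,0,-1],[0,0.73,0,0,0,0,-1],[0,0.73,0,0,0,0,-1],[0,0.73,0,0,0,0,-1],[0,0.73,0,0,0,0,-1]]'
python3 -m inch '[[0,0,0,0,0,-0.04,-1],[0,0,0,0,0,-0.04,-1],[0,0,0,0,0,-0.04,-1],[0,0,0,0,0,-0.04,-1],[0,0,0,0,0,-0.04,-1],[0,0,0,0,0,-0.04,-1],[0,0,0,0,0,-0.04,-1],[0,0,0,0,0,-0.04,-1]]'
python3 -m inch '[[0,0,0,0,0,-0.04,-1],[0,0,0,0,0,-0.04,-1],[0,0,0,0,0,-0.04,-1],[0,0,0,0,0,-0.04,-1],[0,0,0,0,0,-0.02,-1],[0,0,0,0,0,0,-1],[0,0,0,0,0,0,-1],[0,0,0,0,0,0,-1]]'
python3 -m inch '[[0,0,0.51,0,0,0,-1],[0,0,0.51,0,0,0,-1],[0,0,0.51,0,0,0,-1],[0,0,0.51,0,0,0,-1],[0,0,0.51,0,0,0,-1],[0,0,0.51,0,0,0,-1],[0,0,0.51,0,0,0,-1],[0,0,0.47,0,0,0,-1]]'
python3 - <<'E'
from hb import *
o=bot.get_obs();print(toh(o['eef_pos']),o['eef_pos'],2*np.arctan2(o['tool_rot'][1],o['tool_rot'][0]))
E
```

```text
clock: 18.6
eef_pos: [0.5061, 0.0681, 0.2295]
tool_rot: [0.808, -0.59, 0.0, 0.0]
ft_force: [-0.3, 0.3, -0.5]
grip_width: 0.0848
clock: 19.4
eef_pos: [0.5068, 0.0683, 0.2295]
tool_rot: [0.992, -0.125, 0.0, 0.0]
ft_force: [-0.0, -0.1, -0.1]
grip_width: 0.0851
clock: 20.2
eef_pos: [0.5067, 0.0688, 0.2294]
tool_rot: [0.988, 0.154, 0.0, 0.0]
ft_force: [-0.5, -0.2, 0.2]
grip_width: 0.0854
clock: 21.0
eef_pos: [0.5066, 0.069, 0.1277]
tool_rot: [0.988, 0.155, -0.0, 0.0]
ft_force: [0.3, 0.7, 0.6]
grip_width: 0.0853
[0.00054096 0.17946684] [0.50664752 0.06903932 0.12770037] 0.3104279404854037
```

```bash
python3 -m inch '[[0,0.45,0,0,0,0,-1],[0,0.45,0,0,0,0,-1],[0,0.45,0,0,0,0,-1],[0,0.45,0,0,0,0,-1],[0,0.1,0,0,0,0,-1],[0,0.1,0,0,0,0,-1],[0,0.1,0,0,0,0,-1],[0,0.1,0,0,0,0,-1]]'
python3 -m inch '[[0,0.05,0,0,0,0,-1],[0,0.05,0,0,0,0,-1],[0,0.05,0,0,0,0,-1],[0,0.05,0,0,0,0,-1],[0,0,0,0,0,0,-1],[0,0,0,0,0,0,-1],[0,0,0,0,0,0,-1],[0,0,0,0,0,0,-1]]'
python3 - <<'E'
from hb import *
o=bot.get_obs();print(toh(o['eef_pos']),o['eef_pos'],o['ft_force'])
p,d=bot.camera('scene'); cv2.imwrite('pics/s11.png',cv2.resize(p[180:340,210:420],None,fx=3.6,fy=3.6,interpolation=cv2.INTER_CUBIC))
p,d=bot.camera('top'); cv2.imwrite('pics/t11.png',cv2.resize(p[150:300,270:460],None,fx=4.2,fy=4,interpolation=cv2.INTER_CUBIC))
E
```

```text
clock: 21.8
eef_pos: [0.5234, 0.0183, 0.129]
tool_rot: [0.988, 0.156, 0.0, -0.002]
ft_force: [-1.5, 5.2, 2.5]
grip_width: 0.0854
clock: 22.6
eef_pos: [0.525, 0.0134, 0.1289]
tool_rot: [0.988, 0.156, 0.0, -0.001]
ft_force: [-1.3, 5.6, 4.4]
grip_width: 0.0855
[0.0010045 0.1208481] [0.52501009 0.01336897 0.12893172] [-1.26349512  5.60325964  4.42742923]
```

View pics/s11.png

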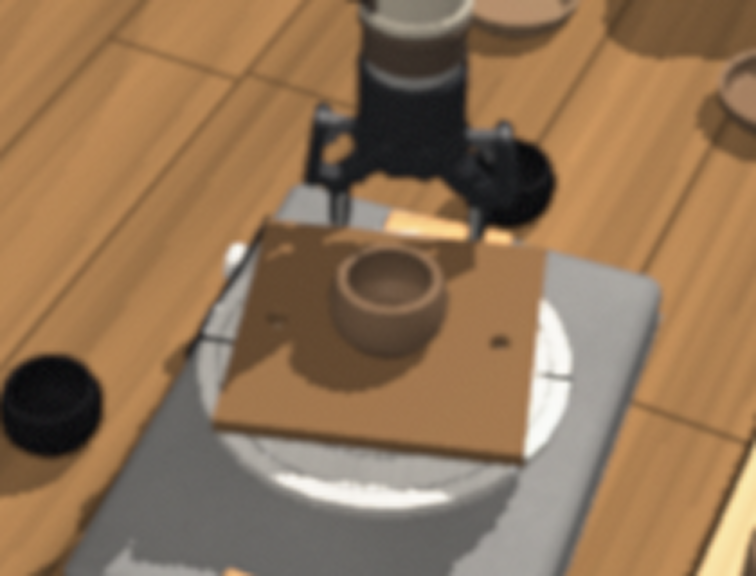

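View pics/t11.png

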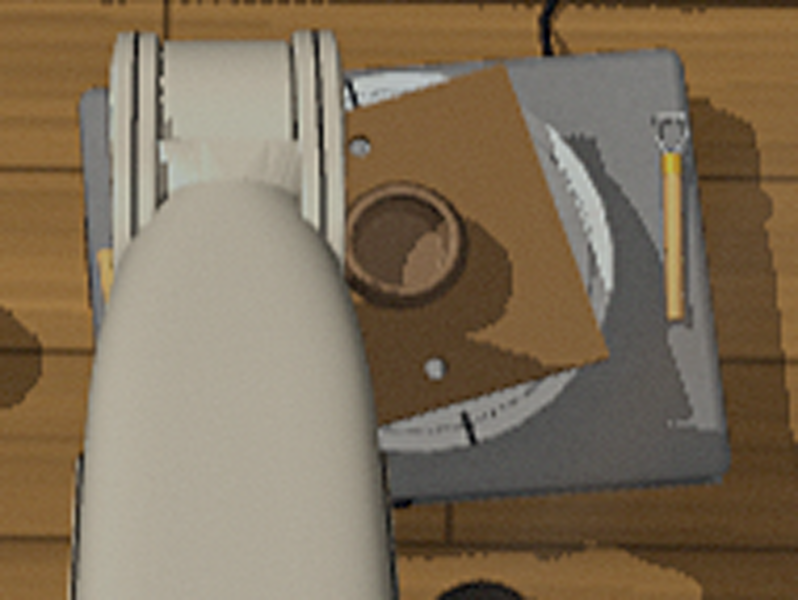

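```bash
python3 -c "
from hb import *
holes_top((359,147),(434.5,368),.160)
s=bot.get_calibration('scene'); f=lambda u,v:(210+(u+.5)/3.6-.5,180+(v+.5)/3.6-.5)
a=toh(onz(s,*f(500,341.5),.160));b=toh(onz(s,*f(277,320),.160));d=a-b;print(a,b,(a+b)/2,np.hypot(*d),np.arctan2(d[1],d[0]))
"
```

```text
ha [73.55061599 10.43326898] hb [-75.64464369  10.67364659] ctr [-1.04701385 10.55345779] len 149.19545332162923 yaw -0.0016111598331679888
[0.07453996 0.01043803] [-0.07513967  0.00746388] [-0.00029986  0.00895095] 0.14970917490803687 0.019867525902737306
```

```bash
python3 -m inch '[[0,0.06,0,0,0,0,-1],[0,0.06,0,0,0,0,-1],[0,0.06,0,0,0,0,-1],[0,0.04,0,0,0,0,-1],[0,0.04,0,0,0,0,-1],[0,0.02,0,0,0,0,-1],[0,0,0,0,0,0,-1],[0,0,0,0,0,0,-1]]'
python3 - <<'E'
from hb import *
o=bot.get_obs();print(toh(o['eef_pos']),o['eef_pos'],o['ft_force'])
p,d=bot.camera('scene'); cv2.imwrite('pics/s12.png',cv2.resize(p[180:340,210:420],None,fx=3.6,fy=3.6,interpolation=cv2.INTER_CUBIC))
E
```

```text
clock: 23.5
eef_pos: [0.5271, 0.0057, 0.1283]
tool_rot: [0.988, 0.155, -0.0, -0.0]
ft_force: [-1.3, 3.9, 2.1]
grip_width: 0.0858
[0.00062264 0.11286983] [0.52708568 0.00565596 0.12827533] [-1.25576802  3.91033309  2.09752044]
```

View pics/s12.png

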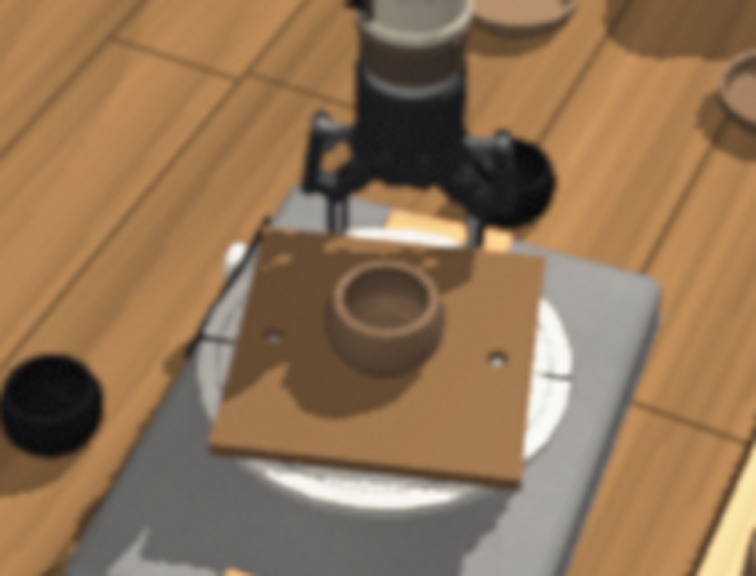

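```bash
python3 -m inch '[[0,-0.1,0,0,0,0,-1],[0,-0.4,0,0,0,0,-1],[0,-0.8,0,0,0,0,-1],[0,-0.8,0,0,0,0,-1],[0,-0.4,-0.6,0,0,0,-1],[0,0,-1,0,0,0,-1],[0,0,-1,0,0,0,-1],[0,-0.5,-0.8,0,0,0,-1]]'
python3 -m inch '[[0,-0.8,0,0,0,0,-1],[0,-0.8,0,0,0,0,-1],[0,-0.8,0,0,0,0,-1],[0,-0.8,0,0,0,0,-1],[0,-0.8,0,0,0,0,-1],[0,0,0,0,0,0,-1],[0,0,0,0,0,0,-1],[0,0,0,0,0,0,-1]]'
python3 - <<'E'
from hb import *
o=bot.get_obs();print(toh(o['eef_pos']),o['eef_pos'],o['ft_force'])
p,d=bot.camera('scene'); cv2.imwrite('pics/s13.png',cv2.resize(p[180:340,210:420],None,fx=3.6,fy=3.6,interpolation=cv2.INTER_CUBIC)); np.save('ds13.npy',d)
p,d=bot.camera('top'); cv2.imwrite('pics/t13.png',cv2.resize(p[150:300,270:460],None,fx=4.2,fy=4,interpolation=cv2.INTER_CUBIC)); np.save('dt13.npy',d); cv2.imwrite('pics/t13f.png',p)
E
```

```text
clock: 24.35
eef_pos: [0.5046, 0.076, 0.2145]
tool_rot: [0.988, 0.154, 0.001, 0.001]
ft_force: [0.7, 0.6, 0.6]
grip_width: 0.0849
clock: 25.15
eef_pos: [0.4737, 0.1713, 0.2132]
tool_rot: [0.988, 0.155, -0.0, 0.0]
ft_force: [1.4, -0.1, -0.1]
grip_width: 0.0856
[0.00043359 0.28690527] [0.47369866 0.17130074 0.21319384] [ 1.40613569 -0.13974521 -0.05887872]
```

View pics/s13.png

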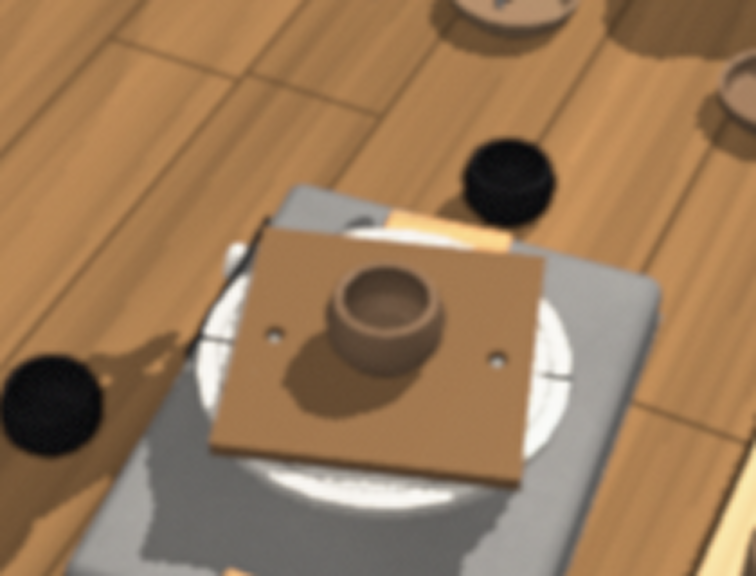

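View pics/t13.png

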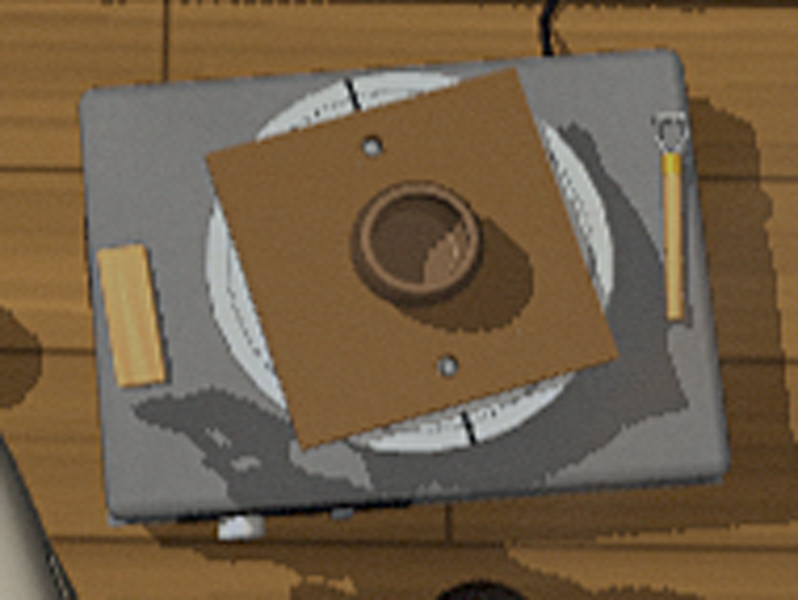

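Steel pin tops now show in both holes: top crop (372,146) and (448,365), scene crop (275,335) and (498,359). Next I check height, slope and position.

```bash
python3 - <<'E'
from hb import *
holes_top((372,145.5),(448,365),.152)
s=bot.get_calibration('scene'); f=lambda u,v:(210+(u+.5)/3.6-.5,180+(v+.5)/3.6-.5)
a=toh(onz(s,*f(498,358),.152));b=toh(onz(s,*f(275,335),.152));print((a+b)/2,np.linalg.norm(a-b))
c=bot.get_calibration('top'); d=np.load('dt13.npy')
poly=np.array([cr(*q) for q in [(215,163),(508,78),(608,352),(305,440)]])
m=np.zeros((480,640),np.uint8); cv2.fillPoly(m,[poly.round().astype(np.int32)],1)
cv2.circle(m,tuple(int(round(x)) for x in cr(415,245)),21,0,-1)
for q in [(372,146),(448,365)]: cv2.circle(m,tuple(int(round(x)) for x in cr(*q)),5,0,-1)
vs,us=np.nonzero(m); P=np.array([pt(c,u,v,d[v,u]) for u,v in zip(us,vs)]); H=np.array([toh(x) for x in P])
k=np.ones(len(P),bool)
for _ in range(4):
    A=np.c_[H,np.ones(len(H))]; x=np.linalg.lstsq(A[k],P[k,2],rcond=None)[0]; r=P[:,2]-A@x; k=np.abs(r)<3*np.std(r[k])
print('plane slopes xy',x[:2],'z0',x[2],'std',np.std(r[k]))
# head reference, table ref height
for q in [(590,300),(590,230),(230,290),(300,120)]:
    u,v=map(lambda t:int(round(t)),cr(*q)); print('head z',np.median([pt(c,u+i,v+j,d[v+j,u+i])[2] for i in(-1,0,1) for j in(-1,0,1)]))
e=[toh(onz(c,*cr(*q),.152))*1e3 for q in [(206,156),(516,68),(618,356),(301,449)]]; print('corners',np.round(e,1),np.mean(e,0))
print('pot rim ctr',toh(onz(c,*cr(420,238),.2))*1e3)
E
```

```text
ha [74.14576891  1.28661   ] hb [-75.26908451   1.09331421] ctr [-0.5616578  1.1899621] len 149.41497845079502 yaw 0.001293684468265769
[-0.00059274  0.0019407 ] 0.1499328498269364
plane slopes xy [-0.00059555  0.00041674] z0 0.151086883402935 std 0.0021661310181647873
head z 0.15131391173281616
head z 0.13787825074988014
head z 0.14001501064113153
head z 0.14090796406240647
corners [[  97.3  100.5]
 [  97.4  -99.2]
 [ -99.7  -98.3]
 [-100.3  101.4]] [-1.3184496   1.10740463]
pot rim ctr [-1.36748178  0.11123038]
```

```bash
python3 -c "
from workcell import bot
print(bot.job_done())"
```

```text
the job is handed in; nothing more can be done
None
```

The bat is seated: both holes dropped over their pins and it lies flat on the wheel head. I handed the job in with the clock at about 25 s.

I pushed the bat sideways with the open fingers. The first push, on its −x edge, went about 10 mm. A push on the +y edge then turned it square but made it drift about 7 mm in x. I pushed that back from the +x edge, then pushed on the +y edge again until it dropped.

**Last checks, with the arm withdrawn:**
- **Pins:** a pin top is visible in each hole, and the hole centres measure within about 2 mm of the pins' axes.
- **Position:** the bat centre is 1.3 mm (top camera, from the holes) or 2.0 mm (scene camera) from the head's centre. Yaw is about 0.001 rad.
- **Flatness:** the top face is at z = 0.151 m (0.152 expected). The fitted slope is under 0.001 rad.
- **Pot:** it stands upright near the middle of the bat. I never saw the gripper close to it, and the highest sampled wrist force was about 9 N.
- **Other things:** the rib and trimmer look unmoved by eye. I did not measure the boxes and dishes, but the arm stayed well above or away from them.

**Disagreements:**
- The first x push turned the bat less than I expected.
- One of four depth samples meant for the head read 0.151 m; it probably fell on the bat.
- The open fingertips sat about 17 mm behind the tool point, not the 13 mm given, and I set the heights to suit.

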